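# Preload the bayonet adapter half-way and hold it

## Task

Slide the bayonet adapter out through the open end of its storage rail, drop it into the slots of the round bayonet seat until it rests on the bottom, and twist it clockwise (seen from above) against the spring until the seat's pointer stands at the half-way bar mark. Stop well before the lock click and never let it click. Finish still gripping the adapter, holding the pointer at the half-way mark, because it springs back if let go; leave the loose tools and washers on the table where they lie.

Things in the scene. Friction and masses are not known exactly. Their poses are not given: they have to be found in the camera images.
- adapter_mid (a point): Loose aluminium bayonet adapter, 58 mm tall, 0.15 kg; point at its centre, 29 mm above its foot, z up. Block grip 40 mm (own x) by 24 mm (own y, flats to pinch), 22 to 58 mm above the foot; flange 42 mm dia at 18 to 22 mm; plug 32 mm dia below. At the foot two lugs along own x, 52 mm tip to tip, 10 wide, 8 tall. Same after half a turn. Starts in the rail, lugs across it.
- rail: Fixed storage rail, own x -95 to +75 mm, 80 mm wide (y); origin on the table, on its middle line. Channel floor 8 mm up, 58 mm wide. Two lips overhang it from x = -40 to +75 mm, 10.5 to 16.5 mm above the floor, with a 36 mm gap between. Walled at x = +69 mm. At the start the adapter's axis is at x = 0 to 35 mm, its lugs under the lips.
- rail_exit (a point): Point on the rail's bare landing floor, 8 mm above the table, 66 mm from the rail's origin towards own -x, which is the open end, nearer the robot. The floor here is level with the channel's and ends 29 mm further. With its axis at this point the adapter is clear of the lips and can be lifted.
- seat: Fixed round bayonet seat; base plate 136 mm dia, origin on the table on its axis. Drum 73 mm dia, lip 30.5 to 36.5 mm above the table with a 38 mm round hole and two slots 16 mm wide along own x for the lugs. The adapter goes in with own x along the seat's x (either way round), then turns clockwise from above; after some 0.15 rad of play its lugs push the sprung dial.
- seat_floor (a point): Middle of the floor inside the seat, 20 mm above the table; the adapter's foot stands here, its centre 29 mm above. The chamber is 59 mm across and 10.5 mm high under the lip.
- half_mark (a point): The half-way mark: a single broad dark bar raised on the seat's base plate, 60 mm from its axis along own +x. The dark pointer on the disc under the drum starts at a round stud 0.65 rad anticlockwise of it; a double thin bar 0.65 rad clockwise of it marks the lock click.
- dial (a joint): Turn of the sprung dial and pointer, rad, growing clockwise from above: 0 = start stud, 0.65 = half-way bar; spring balls rub on the lugs from about 0.72 on; lock click at about 1.3. The spring resists with 0.09 N m at 0 and 0.19 N m half-way and turns the dial back when the adapter is let go.
- wrench_adapter: Bystander: flat blue aluminium open-ended wrench adapter, about 93 x 34 mm, 12 mm thick, loose; origin at its underside.
- extension: Bystander: chrome socket extension lying down, 123 mm long (own x), 18 mm thick, loose; origin at its underside.
- washer0: Bystander: copper washer 28 mm across, 4 mm thick, loose; origin at its underside.
- washer1: Bystander: copper washer, the same as the other.
Not all that is in view belongs to the job. What is meant by the part that bears adapter_mid is not yellow, and is the smaller of those in its own colour.

How it is judged:
On the way, in this order (a step that is already met when the one before it is completed fails the run):
1. the adapter has come out of the rail's open end, still low over the landing floor (x of adapter_mid in the frame of rail between -0.13 and -0.047 m and y of adapter_mid in the frame of rail between -0.03 and 0.03 m and z of adapter_mid in the frame of rail below 0.055 m), for 0.1 s.
2. the adapter stands in the seat with its lugs below the lip, dial still near its start (x of adapter_mid in the frame of seat between -0.005 and 0.005 m and y of adapter_mid in the frame of seat between -0.005 and 0.005 m and z of adapter_mid in the frame of seat below 0.0525 m and angle between adapter_mid's own z axis and vertical below 0.15 rad and value of joint dial below 0.3 rad), for 0.1 s.
At the end, for the whole second after the job is handed in: The adapter is upright in the seat, within 5 mm of its axis, lugs under the lip (centre under 52.5 mm above the table) and at least 0.5 rad from the slots; the dial reads 0.65 +- 0.12 rad; the fingers still grip the adapter (over 2 N) through the last second (x of adapter_mid in the frame of seat between -0.005 and 0.005 m and y of adapter_mid in the frame of seat between -0.005 and 0.005 m and z of adapter_mid in the frame of seat below 0.0525 m and angle between adapter_mid's own z axis and vertical below 0.15 rad and value of joint dial between 0.53 and 0.77 rad and angle between the x axis of adapter_mid and the x axis of seat, either way round above 0.5 rad and contact force between the fingers and adapter above 2 N); the arm keeps its last pose, push and grip.
It fails at once if the lock clicks (dial past 1.2 rad) (value of joint dial above 1.2 rad).
It fails at once if the wrench adapter is disturbed (moved more than 20 mm) (distance of wrench_adapter from where it was at the start of the episode above 0.02 m).
It fails at once if the socket extension is disturbed (moved more than 20 mm) (distance of extension from where it was at the start of the episode above 0.02 m).
It fails at once if a copper washer is disturbed (moved more than 20 mm) (distance of washer0 from where it was at the start of the episode above 0.02 m).
It fails at once if a copper washer is disturbed (moved more than 20 mm) (distance of washer1 from where it was at the start of the episode above 0.02 m).
It also fails if it takes over 54 s, if anything falls off the work surface, if the arm or the gripper's body presses on something with over 40 N, if the wrist force passes 120 N, or if a joint passes its speed limit or range.

## Robot

A 7-joint arm with a two-finger parallel gripper is mounted at the origin on the work surface. World frame = base frame: x ahead of the robot, y to its left, z up, the work surface at z = 0. Lengths are in m, angles in rad, forces in N, time in s.
With the tool pointing down it reaches from about 0.4 to 0.85 m from the base axis. Payload 10.4 kg.
Tool frame: the origin (TCP) lies at the very end of the fingers, on their centre line; the grasp point (between the pads) lies 19 mm behind it; z points along the fingers, y is the direction in which the jaws open and shut (so a half turn about z gives the same grasp; the last joint's range is limited). The gripper opens to 87 mm and grips with 3 to 60 N. Pads are 19 mm wide; open, the fingers measure 117 mm over their backs; the gripper's body (75 mm by 190 mm) begins 51 mm behind the grasp point.
Start: joints at [1.289, 0.332, -0.065, 1.46, 0.022, 1.35, -0.088], TCP at [0.16, -0.604, 0.223] pointing down, gripper open.
Joint ranges: [-2.6, 2.6], [-0.5, 2.12], [-1.47, 1.34], [0.16, 2.42], [-1.27, 4.41], [0.06, 2.06], [-2.6, 2.6]. Speed limits (rad/s): [2.22, 2.22, 2.79, 2.79, 3.14, 3.14, 3.14].

## Interface

Orientations are given as a unit quaternion [x, y, z, w].
In Python, from bench import read_state, imaging, r gives the robot as it stands. The module is installed in compiled form; this text tells all that it offers.
- The arm moves only by the tool move_arm, never from a script. Its argument "series" is a list of rows, each a list of 4 numbers: the shift along the tool's x, y, z in m, then the turn about the tool's z in rad. In form: [[x, y, z, roll], ...]. A call has 1 to 20 rows; each row is the pose to reach, as a shift and turn from the pose commanded when the call began, along the tool's axes at that moment; what a row does not reach only later rows make up. A row lasts 1/10 s, in which the tool goes at most 50 mm and 8.59 degrees, less where a joint would pass 70% of its speed; a pose out of reach is approached as far as the arm can. A call with a gripper value outside its range is refused whole. "claw" is the gripper's target within -1 to 1 (fully open at 1, half-way at 0, shut at -1), set as the call begins (left out, the last holds). The fingers move at their own pace and stop on an object; "newtons" is the grip in N (left out, the last holds). Time passes only in rows, so rows that repeat a pose let the fingers close. It gives the time, the measured TCP pose, the force and the opening at its end, in the units of the state.
- read_state(): the state, without advancing time (a new reading comes with each control period).
- imaging.camera(name): name is "scene" or "top"; returns (picture, depth): 384x512x3 uint8, red, green, blue; 384x512 float32, m along the optical axis (not along the pixel's ray), 0 where there is no reading.
- imaging.get_calibration(name): a dict with "camera_matrix" (3x3 intrinsics, pixels), "R" (3x3) and "t" (3): a world point X has camera coordinates R X + t. Camera axes: x right, y down, z forward; pixel columns grow to the right and rows downward; lengths in m; the calibration is good to about 2 mm. A picture is of the moment at which its call begins. get_calibration takes no time and is no camera call.
- r.close_job(): hands the job in, once; it reports no verdict.
The state is a dict: "time": time; "joint_positions": joint angles; "joint_vel": joint speeds; "joint_torque": joint torques, N m; "ee_pos": TCP position; "eef_rot": TCP orientation; "ft_force": force on the tool from outside, world axes, zero at the start; "torque": the same for the moment, N m; "width": finger opening in m.
Only numpy, scipy, OpenCV 4.12 (cv2) and the standard library are available. Lean on these libraries where they do the work, as an engineer would, in place of code of your own. Each camera call takes 0.05 s, during which the arm holds its last target.

## Working session

There is one attempt and no reset: what is moved stays moved. The work goes in short steps, Python scripts to look and compute and a tool call to move; the robot and the scene stay as the last step left them, time stands still between calls to the robot, and variables do not carry over. Pictures are saved under pics/ and viewed, and the job is handed in when it is done.

Besides the shell and the picture viewer there is one more tool, called after "Request:" by a JSON object that holds its "fn" and its "kwargs". move_arm: Moves the arm, as the interface text tells. Its arguments: {"type":"object","properties":{"series":{"type":"array","items":{"type":"array","items":{"type":"number"}}},"claw":{"type":"number"},"newtons":{"type":"number"}},"required":["series"]}

```bash
mkdir -p pics; python3 - <<'E'
from bench import read_state, imaging, r
import cv2,numpy as np
s=read_state()
for k in s: print(k,np.round(s[k],4))
for n in("scene","top"):
    p,d=imaging.camera(n); np.savez(f"{n}0.npz",p=p,d=d)
    cv2.imwrite(f"pics/{n}0.png",cv2.resize(p[:,:,::-1],(768,576),interpolation=cv2.INTER_CUBIC))
    c=imaging.get_calibration(n); print(n,c)
E
```

```text
time 0.0
joint_positions [ 1.2894  0.3329 -0.0647  1.4609  0.0216  1.3499 -0.0885]
joint_vel [-0.0002 -0.0002 -0.0011 -0.0011  0.0002  0.0007  0.0007]
joint_torque [-1.00000e-04 -6.23265e+01  2.47000e-02 -3.89890e+01 -6.14000e-02
  3.99000e-02  1.00000e-04]
ee_pos [ 0.1599 -0.6038  0.2218]
eef_rot [ 9.916e-01  1.290e-01 -1.000e-04 -7.000e-04]
ft_force [ 0.3228 -1.0788 -0.0794]
torque [0.0418 0.0377 0.0085]
width 0.0872
scene {'camera_matrix': array([[370.63585344,   0.        , 252.77194467],
       [  0.        , 370.63585344, 191.56282218],
       [  0.        ,   0.        ,   1.        ]]), 'R': array([[-0.13308262,  0.99105679, -0.00976988],
       [ 0.64022519,  0.07843846, -0.76417218],
       [-0.75657169, -0.10795296, -0.64493832]]), 't': array([ 0.06315644, -0.29168887,  1.19359345])}
top {'camera_matrix': array([[438.62873882,   0.        , 254.84367191],
       [  0.        , 438.62873882, 197.20886694],
       [  0.        ,   0.        ,   1.        ]]), 'R': array([[-0.00707396, -0.99974372, -0.0215047 ],
       [-0.99731473,  0.00862112, -0.07272559],
       [ 0.07289235,  0.02093249, -0.99712012]]), 't': array([0.03439112, 0.54489409, 0.86976186])}
```

View pics/scene0.png

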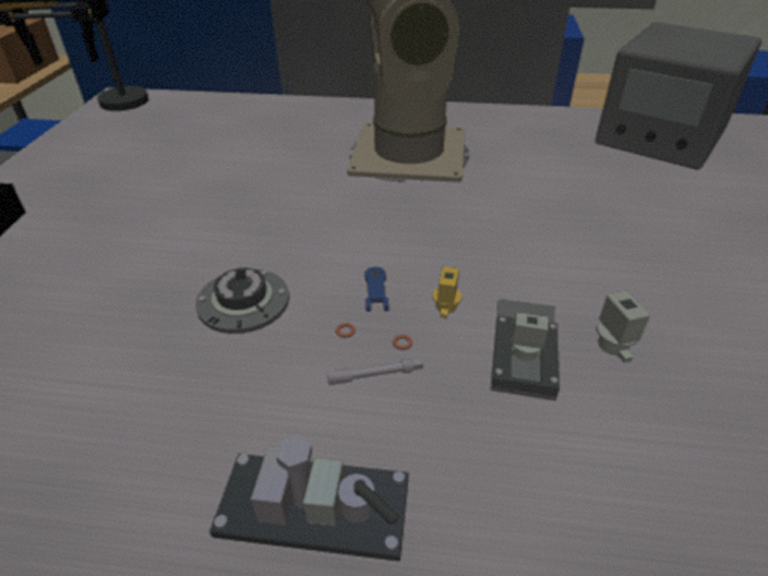

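View pics/top0.png

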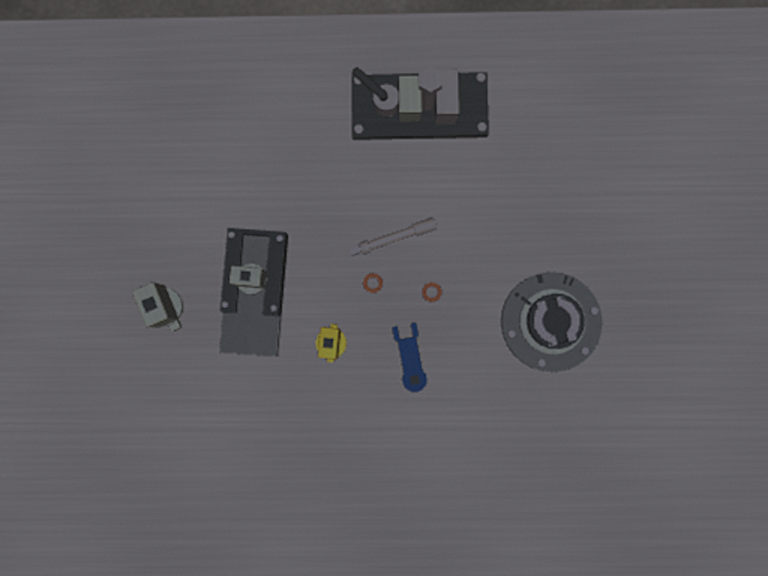

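```bash
python3 - <<'E'
import cv2,numpy as np
p=np.load("top0.npz")["p"][:,:,::-1]
q=np.load("scene0.npz")["p"][:,:,::-1]
def g(x): return np.clip(x.astype(float)*1.8,0,255).astype(np.uint8)
a=cv2.resize(g(p[145:245,85:185]),(400,400),interpolation=cv2.INTER_CUBIC)
b=cv2.resize(g(p[175:255,325:405]),(400,400),interpolation=cv2.INTER_CUBIC)
c=cv2.resize(g(q[185:285,320:420]),(400,400)[:2],interpolation=cv2.INTER_CUBIC)
d=cv2.resize(g(q[160:240,120:200]),(400,400),interpolation=cv2.INTER_CUBIC)
cv2.imwrite("pics/crop0.png",np.hstack([a,b])); cv2.imwrite("pics/crop1.png",np.hstack([c,d]))
E
```

```text
(no output)
```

View pics/crop0.png

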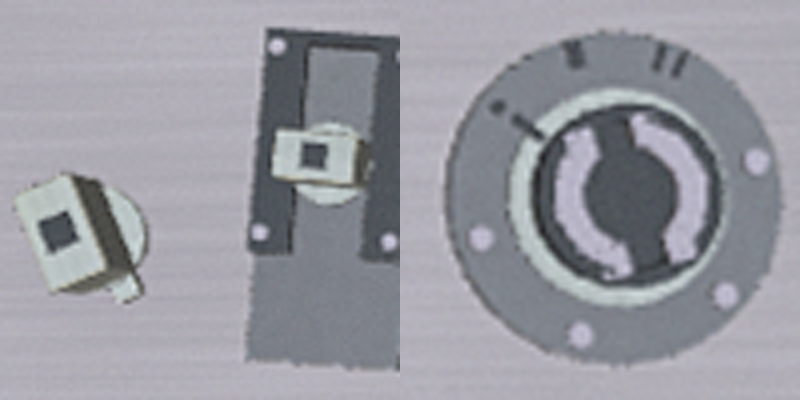

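View pics/crop1.png

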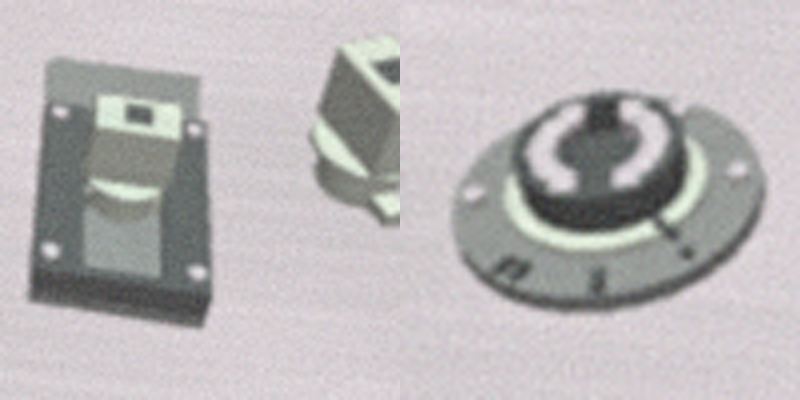

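```bash
cat > h.py <<'E'
from bench import read_state, imaging, r
import cv2,numpy as np
C={n:imaging.get_calibration(n) for n in("top","scene")}
def cast(n,uv,z):
    c=C[n]; uv=np.atleast_2d(uv).astype(float)
    d=(np.linalg.inv(c["camera_matrix"])@np.c_[uv,np.ones(len(uv))].T).T@c["R"]
    o=-c["R"].T@c["t"]; return (o+d*((z-o[2])/d[:,2])[:,None])[:,:2]
def proj(n,X):
    c=C[n]; k=(c["R"]@np.atleast_2d(X).T+c["t"][:,None]); k=c["camera_matrix"]@k; return (k[:2]/k[2]).T
def pts(n,d):
    c=C[n]; v,u=np.mgrid[:384,:512]; k=np.stack([u,v,np.ones_like(u)],-1)@np.linalg.inv(c["camera_matrix"]).T*d[...,None]
    return (k-c["t"])@c["R"]
E
python3 - <<'E'
from h import *
for n in("top","scene"):
    z=np.load(n+"0.npz"); p,d=z["p"],z["d"]
    P=pts(n,d)
    if n=="top":
        print("table z",np.median(P[300:370,100:400,2]))
        for nm,(u,v) in dict(ad=(164,184),lip=(154,200),floor=(165,225),base=(340,220),drumC=(371,214)).items():
            print(nm,p[v,u],P[v-1:v+2,u-1:u+2].reshape(-1,3).mean(0).round(4),P[v-1:v+2,u-1:u+2,2].std().round(4))
p=np.load("top0.npz")["p"].astype(int)
hsv=cv2.cvtColor(p.astype(np.uint8),cv2.COLOR_RGB2HSV)
for (v,u) in [(185,173),(214,150),(225,165),(300,200),(150+42,164-0),(180,165),(214,345),(214,361),(214,371),(194,372),(210,340)]: print(v,u,p[v,u],hsv[v,u])
E
```

```text
table z 0.0008248007752976775
ad [43 46 50] [0.5689 0.2047 0.0671] 0.0012
lip [44 46 51] [0.5409 0.2345 0.0249] 0.0012
floor [70 72 77] [0.489  0.1928 0.1085] 0.2825
base [87 86 94] [ 0.4978 -0.1424  0.0119] 0.0033
drumC [44 48 51] [ 0.5092 -0.2033  0.0206] 0.0011
185 173 [71 74 71] [60 10 74]
214 150 [65 68 72] [107  25  72]
225 165 [70 72 77] [111  23  77]
300 200 [ 99  98 103] [126  12 103]
192 164 [105 111 112] [ 94  16 112]
180 165 [ 95 101 101] [ 90  15 101]
214 345 [68 70 75] [111  24  75]
214 361 [79 79 87] [120  23  87]
214 371 [44 48 51] [103  35  51]
194 372 [104 110 110] [ 90  14 110]
210 340 [70 72 77] [111  23  77]
```

```bash
python3 - <<'E'
from h import *
print("cam",{n:(-C[n]["R"].T@C[n]["t"]).round(3) for n in C})
z=np.load("top0.npz"); p,d=z["p"],z["d"]; P=pts("top",d); Z=P[...,2]
g=cv2.cvtColor(p,cv2.COLOR_RGB2GRAY)
U,V=np.meshgrid(range(512),range(384))
rail=(U>143)&(U<195)&(V>148)&(V<240)
# lip tops, colour dark + depth
m=rail&(abs(Z-.0245)<.003)
q=cast("top",np.c_[U[m],V[m]],.0245).astype(np.float32)
print("lip rect",m.sum(),cv2.minAreaRect(q))
m2=rail&(g<86); 
cn=max(cv2.findContours(m2.astype(np.uint8),cv2.RETR_EXTERNAL,cv2.CHAIN_APPROX_NONE)[0],key=cv2.contourArea)
print("silh rect px",cv2.minAreaRect(cn), cv2.boxPoints(cv2.minAreaRect(cn)))
# screws: bright blobs on lips
m3=(rail&(g>88)).astype(np.uint8); n,l,st,ce=cv2.connectedComponentsWithStats(m3)
for i in range(1,n):
    if 4<st[i,4]<60: print("blob",st[i,4],ce[i].round(1),cast("top",ce[i],.0245).round(4), p[l==i].mean(0))
# adapter top
m4=rail&(Z>.058)&(Z<.075)
q=cast("top",np.c_[U[m4],V[m4]],.066).astype(np.float32); print("ad top",m4.sum(),cv2.minAreaRect(q),q.mean(0))
# hole mark
m5=rail&m4&(g<55); print("hole px",m5.sum(),cast("top",[[U[m5].mean(),V[m5].mean()]],.066))
# seat
s=(U>325)&(U<405)&(V>175)&(V<255)
ring=s&(abs(Z-.0365)<.004)
q=cast("top",np.c_[U[ring],V[ring]],.0365).astype(np.float32); print("drum",ring.sum(),cv2.minEnclosingCircle(q),q.mean(0))
b=s&(Z>.006); cn=max(cv2.findContours(b.astype(np.uint8),cv2.RETR_EXTERNAL,cv2.CHAIN_APPROX_NONE)[0],key=cv2.contourArea)
zb=np.median(Z[s&(Z>.007)&(Z<.016)]);print("base z",zb)
e=cast("top",cn[:,0],zb).astype(np.float32); print("base ell",cv2.fitEllipse(e))
hole=s&(abs(Z-.02)<.004)&(g<60); q=cast("top",np.c_[U[hole],V[hole]],.02); print("floor hole",hole.sum(),q.mean(0))
# pink arcs
pk=(s&(g>70)&(Z>.031)).astype(np.uint8)
n,l,st,ce=cv2.connectedComponentsWithStats(pk)
for i in range(1,n):
    if st[i,4]>15: print("arc",st[i,4],cast("top",ce[i],.0365).round(4),p[l==i].mean(0).round())
# dark marks on base
dk=(s&(g<62)&(Z<.02)).astype(np.uint8);n,l,st,ce=cv2.connectedComponentsWithStats(dk)
for i in range(1,n):
    if st[i,4]>2: print("mark",st[i,4],ce[i].round(1),cast("top",ce[i],.012).round(4))
E
```

```text
cam {'top': array([0.48 , 0.011, 0.908]), 'scene': array([1.098, 0.089, 0.548])}
lip rect 1107 ((0.5794476270675659, 0.20615889132022858), (0.08089341968297958, 0.11506093293428421), 85.24803924560547)
silh rect px ((167.80770874023438, 194.4615478515625), (41.62553405761719, 84.2906265258789), 4.969740390777588) [[143.42215 234.64542]
 [150.72421 150.67166]
 [192.19327 154.27768]
 [184.8912  238.25143]]
blob 10 [153.8 156. ] [[0.631  0.2359]] [102.9 101.2 109.8]
blob 9 [185.9 158.7] [[0.6249 0.1701]] [102.88888889 101.33333333 111.66666667]
blob 49 [166.3 193.1] [[0.5548 0.2096]] [101.32653061 106.44897959 106.95918367]
blob 9 [149.3 202.8] [[0.5354 0.2441]] [101.         100.         110.22222222]
blob 9 [182. 205.] [[0.5303 0.1776]] [102.88888889 101.55555556 111.88888889]
ad top 264 ((0.5690299272537231, 0.2062852382659912), (0.04134972020983696, 0.024463918060064316), 84.25736236572266) [0.5691442  0.20655124]
hole px 33 [[0.56963979 0.20640371]]
drum 732 ((0.5089415311813354, -0.19802561402320862), 0.03723057359457016) [ 0.5089374  -0.19828027]
base z 0.010668591832301776
base ell ((0.5091118216514587, -0.197800412774086), (0.1334412842988968, 0.13407441973686218), 14.253310203552246)
floor hole 347 [ 0.51166625 -0.20081248]
arc 193 [[ 0.5135 -0.2174]] [ 97.  96. 105.]
arc 182 [[ 0.5055 -0.1804]] [ 98.  97. 107.]
mark 22 [359.3 185.5] [[ 0.5679 -0.1832]]
mark 11 [376.5 185.8] [[ 0.5669 -0.218 ]]
mark 11 [380.6 187.3] [[ 0.5638 -0.2263]]
mark 8 [344.1 196.1] [[ 0.5464 -0.1518]]
mark 13 [349.8 199.8] [[ 0.5387 -0.1631]]
mark 50 [367.8 206. ] [[ 0.5258 -0.1994]]
mark 5 [375.  206.8] [[ 0.5241 -0.2138]]
mark 90 [371.8 217.8] [[ 0.5018 -0.2067]]
mark 4 [362.2 214.5] [[ 0.5086 -0.1877]]
mark 3 [334.3 217. ] [[ 0.504  -0.1311]]
mark 6 [340.  232.5] [[ 0.4725 -0.1419]]
```

Candidates in the top view (768-px picture): the yellow adapter at (330,342), which is the wrong colour; the large beige one at (155,305), loose and bigger; and the beige one at (246,277), in the rail with its lugs under the lips. I choose the one in the rail. The crop shows it is the smaller of the beige pair, and its top measures 41 x 24 mm as described.

```bash
cat >> h.py <<'E'
def yaw(s):
    x,y,z,w=s["eef_rot"]; return np.arctan2(2*(x*y+z*w),1-2*(y*y+z*z))
def plan(xyz,th_deg,s=None,wp=None):
    # from measured pose
    s=s or read_state(); t=yaw(s); dx=np.array(xyz)-s["ee_pos"]
    c,n=np.cos(t),np.sin(t)
    ro=-(np.radians(th_deg)-t); ro=(ro+np.pi)%(2*np.pi)-np.pi
    print("yaw",np.degrees(t).round(2),"pos",np.round(s["ee_pos"],4),"-> row",np.round([c*dx[0]+n*dx[1],n*dx[0]-c*dx[1],-dx[2],ro],4))
E
python3 - <<'E'
from h import *
plan((.45,-.30,.22),84.5); plan((.569,.206,.15),84.5)
E
```

```text
yaw 14.83 pos [ 0.1599 -0.6039  0.2218] -> row [ 0.3582 -0.2195  0.0018 -1.216 ]
yaw 14.83 pos [ 0.1599 -0.6039  0.2218] -> row [ 0.6028 -0.6782  0.0718 -1.216 ]
```

Request:
{"fn": "move_arm", "kwargs": {"series": [[0.03,-0.018,0,-0.1],[0.07,-0.043,0,-0.2],[0.11,-0.067,0,-0.32],[0.15,-0.092,0,-0.44],[0.19,-0.116,0,-0.56],[0.23,-0.141,0,-0.68],[0.27,-0.166,0,-0.8],[0.31,-0.19,0,-0.92],[0.34,-0.21,0,-1.04],[0.36,-0.24,0,-1.16],[0.385,-0.275,0,-1.216],[0.41,-0.315,0,-1.216],[0.435,-0.355,0,-1.216],[0.46,-0.4,0,-1.216],[0.485,-0.45,0,-1.216],[0.51,-0.5,0,-1.216],[0.535,-0.545,0,-1.216],[0.56,-0.595,0,-1.216],[0.58,-0.64,0,-1.216],[0.6,-0.67,0.02,-1.216]], "claw": 1, "newtons": 30}}

```text
time: 2.1
ee_pos: [0.5669, 0.1914, 0.2073]
eef_rot: [0.74, 0.672, 0.001, 0.001]
ft_force: [0.9, -1.5, 0.7]
width: 0.0869
```

```bash
python3 - <<'E'
from h import *
plan((.569,.2065,.10),84.5);plan((.569,.2065,.035),84.5)
E
```

```text
yaw 84.51 pos [0.5669 0.1914 0.2073] -> row [1.520e-02 6.000e-04 1.073e-01 1.000e-04]
yaw 84.51 pos [0.5669 0.1914 0.2073] -> row [1.520e-02 6.000e-04 1.723e-01 1.000e-04]
```

Request:
{"fn": "move_arm", "kwargs": {"series": [[0,0,0.02,0],[0,0,0.04,0],[0,0,0.06,0],[0,0,0.08,0],[0,0,0.08,0],[0,0,0.08,0]]}}

```text
time: 2.7
ee_pos: [0.5661, 0.1886, 0.1259]
eef_rot: [0.74, 0.672, -0.0, -0.0]
ft_force: [0.6, 0.5, 0.8]
width: 0.0872
```

```bash
python3 - <<'E'
from h import *
plan((.569,.2065,.036),84.5)
z,d=imaging.camera("top"); cv2.imwrite("pics/top1.png",cv2.resize(z[120:264,60:252,::-1],(768,576)))
z,d=imaging.camera("scene"); cv2.imwrite("pics/scene1.png",cv2.resize(z[140:284,290:482,::-1],(768,576)))
E
```

```text
yaw 84.5 pos [0.5661 0.1886 0.1259] -> row [ 0.0181  0.0012  0.0899 -0.    ]
```

View pics/scene1.png

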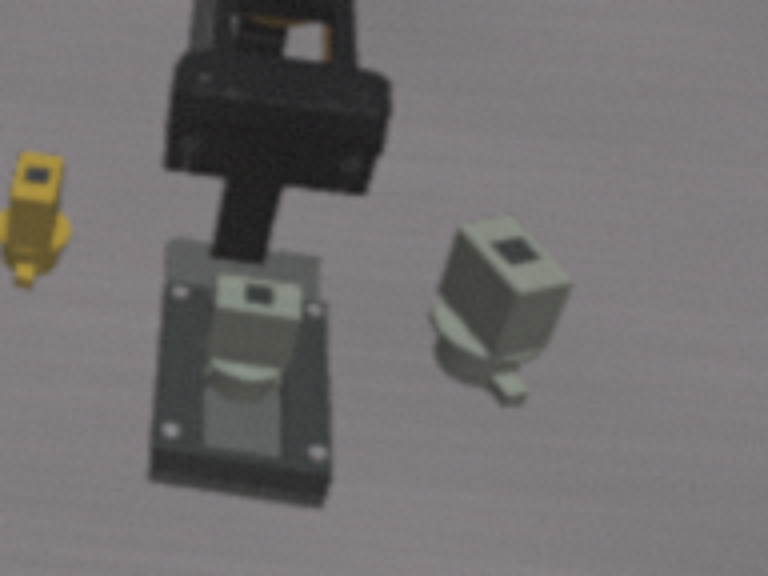

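The gripper is over the rail with the open jaws along it. The adapter stands free at crop px (255,320), and nothing is in the way of the descent.

Request:
{"fn": "move_arm", "kwargs": {"series": [[0.009,0.001,0,0],[0.018,0.001,0,0],[0.018,0.001,0.02,0],[0.018,0.001,0.04,0],[0.018,0.001,0.055,0],[0.018,0.001,0.07,0],[0.018,0.001,0.08,0],[0.018,0.001,0.089,0],[0.018,0.001,0.089,0],[0.018,0.001,0.089,0]]}}

```text
time: 3.8
ee_pos: [0.5691, 0.2066, 0.037]
eef_rot: [0.74, 0.672, 0.0, 0.0]
ft_force: [0.1, -0.4, 0.6]
width: 0.0868
```

Request:
{"fn": "move_arm", "kwargs": {"series": [[0,0,0,0],[0,0,0,0],[0,0,0,0],[0,0,0,0],[0,0,0,0],[0,0,0,0],[0,0,0,0],[0,0,0,0]], "claw": -1, "newtons": 30}}

```text
time: 4.6
ee_pos: [0.5689, 0.2065, 0.0366]
eef_rot: [0.74, 0.672, -0.0, 0.0]
ft_force: [0.6, -0.6, -0.9]
width: 0.031
```

```bash
python3 - <<'E'
from h import *
s=read_state();print(s["width"],s["ft_force"],s["torque"])
plan((.497,.2137,.036),84.9)
plan((.5,.2128,.036),84.9)
E
```

```text
0.03101452517354368 [ 0.58743527 -0.57870692 -0.91035441] [-0.01668142 -0.13050236 -0.01612356]
yaw 84.5 pos [0.5689 0.2065 0.0366] -> row [ 0.0003 -0.0722  0.0006 -0.0069]
yaw 84.5 pos [0.5689 0.2065 0.0366] -> row [-0.0003 -0.0692  0.0006 -0.0069]
```

Request:
{"fn": "move_arm", "kwargs": {"series": [[0,0,0,0],[0,0,0,0],[0,0,0,0],[0,0,0,0]]}}

```text
time: 5.0
ee_pos: [0.569, 0.2064, 0.0367]
eef_rot: [0.74, 0.672, 0.0, 0.0]
ft_force: [1.1, -0.2, 0.3]
width: 0.024
```

Request:
{"fn": "move_arm", "kwargs": {"series": [[0,-0.005,0,0],[0,-0.01,0,0],[0,-0.016,0,0],[0,-0.022,0,0],[0,-0.028,0,0],[0,-0.034,0,0]]}}

```text
time: 5.6
ee_pos: [0.5344, 0.2098, 0.0367]
eef_rot: [0.74, 0.672, -0.0, 0.0]
ft_force: [1.8, -0.4, 0.6]
width: 0.0238
```

Request:
{"fn": "move_arm", "kwargs": {"series": [[0,-0.006,0,0],[0,-0.012,0,0],[0,-0.018,0,0],[0,-0.024,0,0],[0,-0.03,0,0],[0,-0.036,0,0],[0,-0.036,0,0],[0,-0.036,0,0],[0,-0.036,0,0]]}}

```text
time: 6.5
ee_pos: [0.4981, 0.2134, 0.0366]
eef_rot: [0.74, 0.673, -0.001, -0.001]
ft_force: [-5.4, 0.2, 7.7]
width: 0.0238
```

```bash
python3 - <<'E'
from h import *
s=read_state();print(s["width"],s["ft_force"])
z,d=imaging.camera("scene"); cv2.imwrite("pics/scene2.png",cv2.resize(z[140:284,290:482,::-1],(768,576)))
E
```

```text
0.02381832119306251 [-5.42816043  0.15517416  7.71131757]
```

View pics/scene2.png

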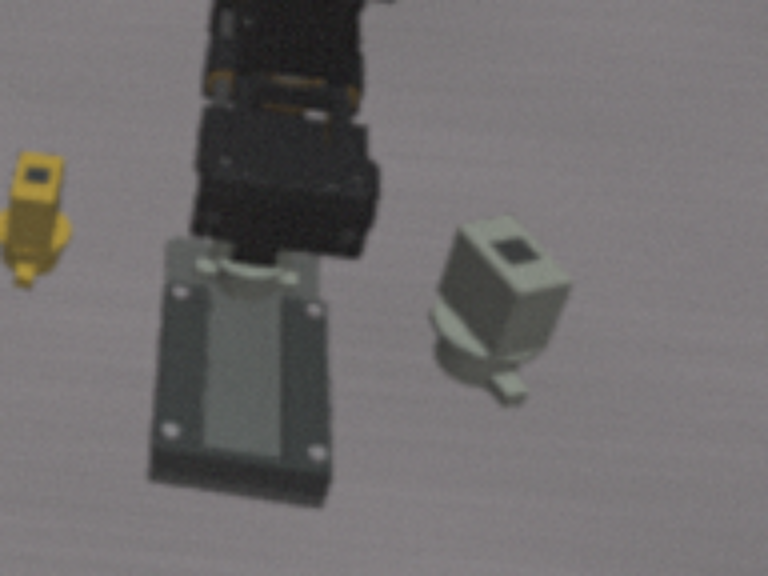

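The adapter is clear of the lips: both lugs show on the landing at crop px (205,265) and (290,277). Lifting.

Request:
{"fn": "move_arm", "kwargs": {"series": [[0,0,-0.01,0],[0,0,-0.025,0],[0,0,-0.045,0],[0,0,-0.07,0],[0,0,-0.095,0],[0,0,-0.11,0],[0,0,-0.11,0],[0,0,-0.11,0]]}}

```text
time: 7.35
ee_pos: [0.4991, 0.2129, 0.1462]
eef_rot: [0.74, 0.672, -0.0, 0.0]
ft_force: [-0.6, 0.9, -1.9]
width: 0.0236
```

```bash
python3 - <<'E'
from h import *
s=read_state();print(s["width"],s["ft_force"],s["joint_positions"].round(2) if hasattr(s["joint_positions"],"round") else s["joint_positions"])
plan((.509,-.198,.146),13.7)
z,d=imaging.camera("scene"); cv2.imwrite("pics/scene3.png",cv2.resize(z[110:254,290:482,::-1],(768,576)))
E
```

```text
0.023566683830630025 [-0.62831429  0.92725685 -1.90142769] [ 0.22  0.31 -0.82  1.74  0.25  1.19 -0.77]
yaw 84.48 pos [0.4991 0.2129 0.1462] -> row [-4.0800e-01  4.9300e-02  2.0000e-04  1.2354e+00]
```

View pics/scene3.png

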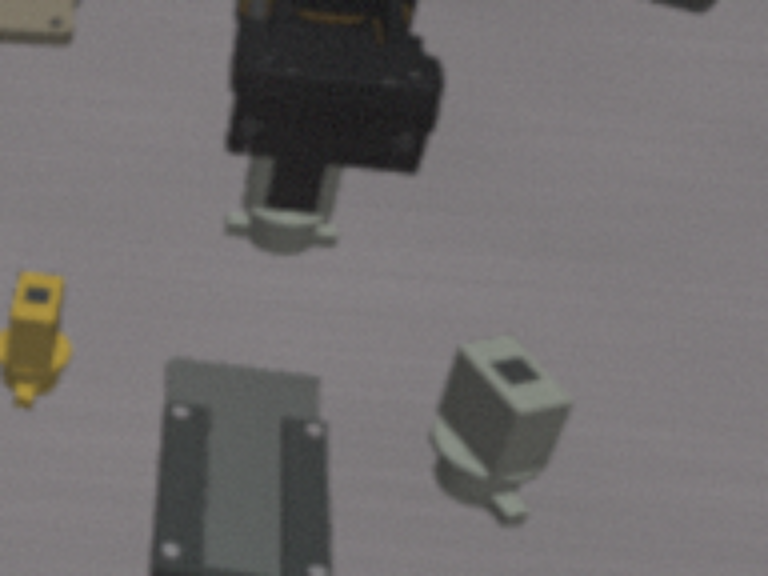

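The adapter hangs upright in the jaws, with lugs at crop px (238,223) and (325,237). Carrying it to above the seat.

Request:
{"fn": "move_arm", "kwargs": {"series": [[-0.01,0.001,0,0.03],[-0.03,0.004,0,0.1],[-0.055,0.007,0,0.18],[-0.08,0.01,0,0.26],[-0.105,0.013,0,0.34],[-0.13,0.016,0,0.42],[-0.155,0.019,0,0.5],[-0.18,0.022,0,0.58],[-0.205,0.025,0,0.66],[-0.23,0.028,0,0.74],[-0.255,0.031,0,0.82],[-0.28,0.034,0,0.9],[-0.305,0.037,0,0.98],[-0.33,0.04,0,1.06],[-0.355,0.043,0,1.13],[-0.38,0.046,0,1.18],[-0.398,0.048,0,1.22],[-0.408,0.049,0,1.235],[-0.408,0.049,0,1.235],[-0.408,0.049,0,1.235]]}}

```text
time: 9.4
ee_pos: [0.5091, -0.1966, 0.1466]
eef_rot: [0.993, 0.12, 0.0, -0.0]
ft_force: [-1.2, 0.3, -2.4]
width: 0.0237
```

Request:
{"fn": "move_arm", "kwargs": {"series": [[0,0,0.02,0],[0,0,0.04,0],[0,0,0.05,0],[0,0,0.05,0],[0,0,0.05,0]]}}

```text
time: 9.9
ee_pos: [0.5094, -0.1971, 0.0973]
eef_rot: [0.993, 0.12, 0.0, 0.0]
ft_force: [-0.6, 0.3, -2.3]
width: 0.024
```

```bash
python3 - <<'E'
from h import *
s=read_state();print(s["width"],s["ft_force"],s["torque"],s["joint_positions"])
plan((.509,-.198,.146),13.7)
z,d=imaging.camera("scene"); np.savez("s4.npz",p=z,d=d);cv2.imwrite("pics/scene4.png",cv2.resize(z[110:254,60:252,::-1],(768,576)))
z,d=imaging.camera("top"); np.savez("t4.npz",p=z,d=d);cv2.imwrite("pics/top4.png",cv2.resize(z[140:284,280:472,::-1],(768,576)))
E
```

```text
0.02401481952677331 [-0.6473573   0.32498252 -2.30900406] [-0.00594479 -0.02732038  0.08726782] [ 0.6531686   0.29889056 -0.42421169  1.80088996  0.13847296  1.07034483
 -1.15096724]
yaw 13.8 pos [ 0.5094 -0.1971  0.0973] -> row [-0.0005  0.0007 -0.0487  0.0017]
```

View pics/scene4.png

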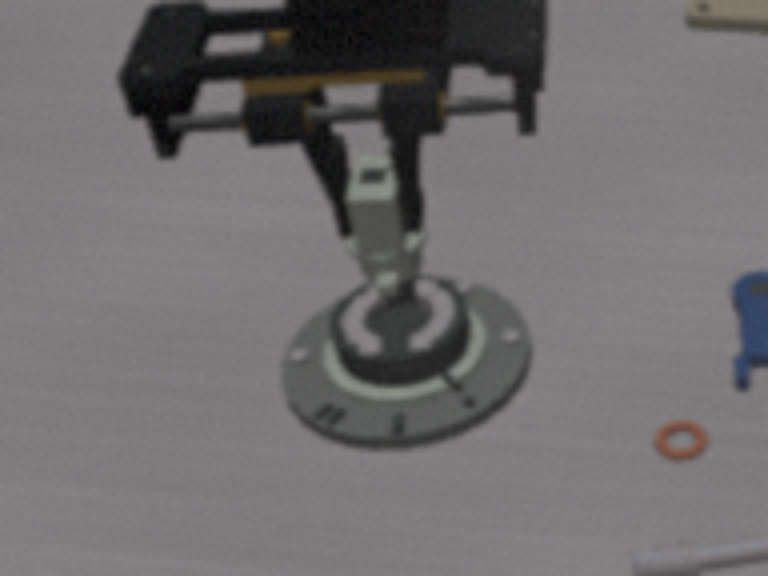

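View pics/top4.png

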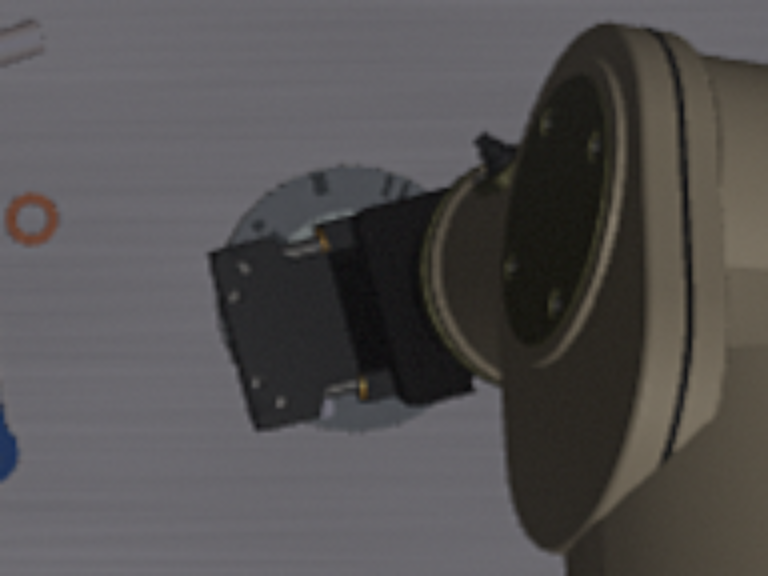

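```bash
python3 - <<'E'
from h import *
z=np.load("s4.npz");p,d=z["p"],z["d"];P=pts("scene",d)
print("table z",np.median(P[270:300,200:300,2]), "lip pts",P[190,148],P[184,152])
g=cv2.cvtColor(p,cv2.COLOR_RGB2GRAY)
U,V=np.meshgrid(range(512),range(384))
m=(U>143)&(U<162)&(V>146)&(V<162)&(g<60)
n,l,st,ce=cv2.connectedComponentsWithStats(m.astype(np.uint8))
for i in range(1,n): print("hole",st[i],ce[i].round(1),cast("scene",ce[i],.1267).round(4),P[l==i].mean(0).round(4))
b=(U>140)&(U<170)&(V>140)&(V<190)&(g>85)&(P[...,2]>.12)&(P[...,2]<.135)
q=cast("scene",np.c_[U[b],V[b]],.1267).astype(np.float32);print(b.sum(),cv2.minAreaRect(q),np.median(P[b][:,2]))
# same seat estimate in scene0
z=np.load("scene0.npz");p,d=z["p"],z["d"];P=pts("scene",d);g=cv2.cvtColor(p,cv2.COLOR_RGB2GRAY)
s=(U>125)&(U<200)&(V>165)&(V<225)
ring=s&(abs(P[...,2]-.0365)<.003); q=cast("scene",np.c_[U[ring],V[ring]],.0365).astype(np.float32)
print("drum scene",ring.sum(),cv2.minEnclosingCircle(q),q.mean(0))
# hole mark of adapter in rail at start
m=(U>345)&(U<362)&(V>208)&(V<220)&(g<60);print("start hole",m.sum(),cast("scene",[[U[m].mean(),V[m].mean()]],.066))
cr=p[160:240,120:200,::-1]
E
```

```text
table z -0.00020720750879119076 lip pts [ 0.51845716 -0.22290836  0.03421121] [ 0.50074334 -0.21959101  0.037029  ]
hole [144 147   3  15  40] [144.9 153.7] [[ 0.5139 -0.2126]] [ 0.52   -0.2095  0.131 ]
hole [158 147   4  15  46] [159.9 153.2] [[ 0.5086 -0.1831]] [ 0.5292 -0.1736  0.1411]
hole [151 153   4   2   7] [152.7 153.6] [[ 0.5115 -0.197 ]] [ 0.5116 -0.197   0.1267]
113 ((0.5143163800239563, -0.19648177921772003), (0.043513644486665726, 0.021661391481757164), 18.722694396972656) 0.12609344581315868
drum scene 412 ((0.5144683718681335, -0.19767266511917114), 0.039059072732925415) [ 0.5151224  -0.19889306]
start hole 8 [[0.57233635 0.2062282 ]]
```

```bash
python3 - <<'E'
from h import *
U,V=np.meshgrid(range(512),range(384))
for n,box,zb in(("scene",(125,200,165,225),.0365),("top",(325,405,175,255),.0365)):
    z=np.load(n+"0.npz");p,d=z["p"],z["d"];P=pts(n,d);g=cv2.cvtColor(p,cv2.COLOR_RGB2GRAY)
    s=(U>box[0])&(U<box[1])&(V>box[2])&(V<box[3])
    pk=s&(g>78)&(abs(P[...,2]-.0365)<.005)
    k,l,st,ce=cv2.connectedComponentsWithStats(pk.astype(np.uint8))
    Q=[]
    for i in range(1,k):
        if st[i,4]>20: 
            c=cast(n,np.c_[U[l==i],V[l==i]],.0365); Q.append(c); print(n,"arc",st[i],c.mean(0).round(4),p[l==i].mean(0).round())
    Q=np.vstack(Q).astype(np.float32); c,rr=cv2.minEnclosingCircle(Q); print(" arcs circle",np.round(c,4),round(rr,4), "mean of rect",cv2.minAreaRect(Q))
    b=s&(P[...,2]>.006); cn=max(cv2.findContours(b.astype(np.uint8),cv2.RETR_EXTERNAL,cv2.CHAIN_APPROX_NONE)[0],key=cv2.contourArea)[:,0]
    e=cast(n,cn,.0105).astype(np.float32);print(" base",cv2.fitEllipse(e))
    # bar mark
    dk=s&(g<60)&(P[...,2]<.018); k,l,st,ce=cv2.connectedComponentsWithStats(dk.astype(np.uint8))
    for i in range(1,k):
        if 3<st[i,4]<40: print("  mark",st[i,4],ce[i].round(1),cast(n,ce[i],.0125).round(4))
E
```

```text
scene arc [145 179  12  20 123] [ 0.5165 -0.2179] [108. 106. 107.]
scene arc [162 179  12  19 119] [ 0.5079 -0.1814] [109. 106. 108.]
 arcs circle [ 0.5115 -0.2003] 0.0354 mean of rect ((0.5120315551757812, -0.19965586066246033), (0.06473343819379807, 0.06028662249445915), 8.165157318115234)
 base ((0.5142381191253662, -0.1992626190185547), (0.13282732665538788, 0.1383981704711914), 119.13145446777344)
  mark 7 [169.9 202.3] [[ 0.5282 -0.1743]]
  mark 4 [177.  210.2] [[ 0.5509 -0.1516]]
top arc [371 198  15  29 173] [ 0.5132 -0.2174] [100.  98. 108.]
top arc [356 201  15  30 170] [ 0.5058 -0.1804] [100.  98. 108.]
 arcs circle [ 0.5095 -0.1991] 0.0339 mean of rect ((0.5092882513999939, -0.19858846068382263), (0.05910816416144371, 0.059825748205184937), 12.550605773925781)
 base ((0.5091171860694885, -0.19783975183963776), (0.13346636295318604, 0.13409961760044098), 14.253249168395996)
  mark 20 [359.4 185.4] [[ 0.5679 -0.1831]]
  mark 9 [376.3 185.9] [[ 0.5667 -0.2176]]
  mark 10 [380.5 187.4] [[ 0.5635 -0.2259]]
  mark 7 [344. 196.] [[ 0.5466 -0.1515]]
  mark 4 [349.8 199. ] [[ 0.5404 -0.163 ]]
```

Request:
{"fn": "move_arm", "kwargs": {"series": [[0,0.002,0,0],[0,0.002,0.01,0],[0,0.002,0.02,0],[0,0.002,0.028,0],[0,0.002,0.028,0],[0,0.002,0.031,0],[0,0.002,0.034,0],[0,0.002,0.034,0]]}}

```text
time: 10.8
ee_pos: [0.5092, -0.1995, 0.0624]
eef_rot: [0.993, 0.12, -0.0, -0.0]
ft_force: [-0.4, -0.6, -1.6]
width: 0.0235
```

Request:
{"fn": "move_arm", "kwargs": {"series": [[0,0,0.002,0],[0,0,0.004,0],[0,0,0.004,0]]}}

```text
time: 11.1
ee_pos: [0.5092, -0.1996, 0.0585]
eef_rot: [0.993, 0.12, -0.0, -0.0]
ft_force: [-0.2, 0.3, -1.8]
width: 0.0241
```

```bash
python3 - <<'E'
from h import *
s=read_state();print(s["width"],s["ft_force"],s["torque"])
z,d=imaging.camera("scene"); np.savez("s5.npz",p=z,d=d);cv2.imwrite("pics/scene5.png",cv2.resize(z[130:226,100:228,::-1],(768,576)))
E
```

```text
0.02408330739543063 [-0.18500425  0.28475704 -1.78441115] [-0.027741    0.02822602 -0.06737096]
```

View pics/scene5.png

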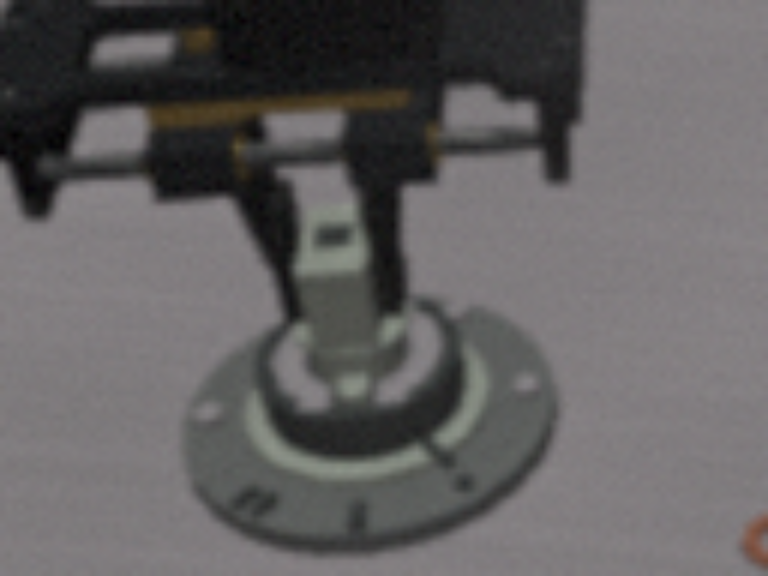

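The foot is below the lip top with no contact force, and the near lug is in its slot at crop px (350,385). Lowering to the floor.

Request:
{"fn": "move_arm", "kwargs": {"series": [[0,0,0.002,0],[0,0,0.004,0],[0,0,0.006,0],[0,0,0.008,0],[0,0,0.009,0],[0,0,0.009,0],[0,0,0.009,0]]}}

```text
time: 11.85
ee_pos: [0.5094, -0.1996, 0.0497]
eef_rot: [0.993, 0.12, 0.0, 0.0]
ft_force: [0.5, -0.2, -1.3]
width: 0.024
```

Request:
{"fn": "move_arm", "kwargs": {"series": [[0,0,0.001,0],[0,0,0.001,0],[0,0,0.001,0]]}}

```text
time: 12.15
ee_pos: [0.5094, -0.1996, 0.0487]
eef_rot: [0.993, 0.12, 0.0, 0.0]
ft_force: [-0.1, 0.2, -1.6]
width: 0.0236
```

Request:
{"fn": "move_arm", "kwargs": {"series": [[0,0,0.001,0],[0,0,0.001,0],[0,0,0.001,0]]}}

```text
time: 12.45
ee_pos: [0.5095, -0.1997, 0.0485]
eef_rot: [0.993, 0.12, 0.0, 0.0]
ft_force: [-3.4, 0.9, 7.3]
width: 0.0237
```

Request:
{"fn": "move_arm", "kwargs": {"series": [[0,0,-0.0005,0],[0,0,-0.0005,0],[0,0,-0.0005,0.04],[0,0,-0.0005,0.08],[0,0,-0.0005,0.12],[0,0,-0.0005,0.16],[0,0,-0.0005,0.2],[0,0,-0.0005,0.24],[0,0,-0.0005,0.28],[0,0,-0.0005,0.32],[0,0,-0.0005,0.36],[0,0,-0.0005,0.4],[0,0,-0.0005,0.4],[0,0,-0.0005,0.4]], "newtons": 55}}

```text
time: 13.85
ee_pos: [0.5097, -0.1994, 0.0485]
eef_rot: [0.997, -0.079, 0.0, 0.0]
ft_force: [-1.8, 0.8, 6.0]
width: 0.0238
```

```bash
cat > look.py <<'E'
from h import *
import sys
k=sys.argv[1]
s=read_state();print(np.degrees(yaw(s)),s["width"],np.round(s["ft_force"],2),np.round(s["torque"],3),np.round(s["ee_pos"],4))
z,d=imaging.camera("scene"); np.savez(f"s{k}.npz",p=z,d=d);a=cv2.resize(z[130:226,110:210,::-1],(500,480),interpolation=cv2.INTER_CUBIC)
z,d=imaging.camera("top"); np.savez(f"t{k}.npz",p=z,d=d);b=cv2.resize(z[170:260,325:380,::-1],(293,480),interpolation=cv2.INTER_CUBIC)
cv2.imwrite(f"pics/look{k}.png",np.clip(np.hstack([a,b]).astype(float)*1.7,0,255).astype(np.uint8))
E
python3 look.py 6
```

```text
-9.096971043579176 0.02377522118814439 [-1.77  0.85  6.02] [0.411 0.437 0.129] [ 0.5097 -0.1994  0.0485]
```

View pics/look6.png

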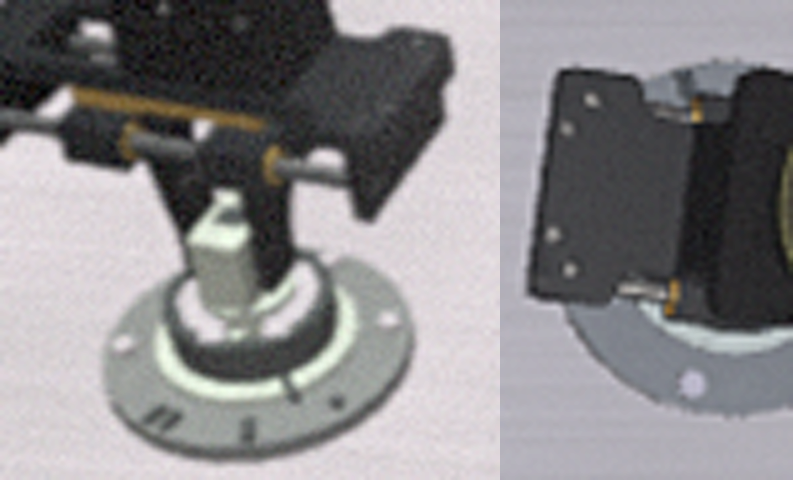

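```bash
cat > dial.py <<'E'
from h import *
import sys
k=sys.argv[1]
U,V=np.meshgrid(range(512),range(384))
zz=.012
for nm in("scene0.npz",f"s{k}.npz"):
    z=np.load(nm);p=z["p"];g=cv2.cvtColor(p,cv2.COLOR_RGB2GRAY)
    X=cast("scene",np.c_[U.ravel(),V.ravel()],zz).reshape(384,512,2)-[.5137,-.1993]
    R=np.hypot(X[...,0],X[...,1]);A=np.arctan2(X[...,1],X[...,0])-np.radians(13.9)
    for lab,(r0,r1) in dict(pointer=(.045,.0515),marks=(.054,.064)).items():
        # darkness vs angle
        m=(R>r0)&(R<r1)&(abs(A)<1.0); 
        if m.sum()==0: continue
        bg=np.median(g[m]); w=np.clip(bg-20-g[m].astype(float),0,None)
        b=np.linspace(-1,1,51);h=np.histogram(A[m],b,weights=w)[0]
        i=0;out=[]
        while i<50:
            if h[i]>0:
                j=i
                while j<50 and h[j]>0:j+=1
                c=(b[i:j]+b[1+i:j+1])/2; out.append((round(float((c*h[i:j]).sum()/h[i:j].sum()),3),int(h[i:j].sum()))); i=j
            i+=1
        print(nm,lab,bg,out)
E
python3 dial.py 6
```

```text
scene0.npz pointer 84.0 [(0.717, 23)]
scene0.npz marks 85.0 [(-0.636, 255), (0.03, 113), (0.668, 48)]
s6.npz pointer 93.0 [(0.435, 30)]
s6.npz marks 93.0 [(-0.64, 306), (0.031, 134), (0.666, 70)]
```

The pointer is about 0.40 rad short of the bar (dial ≈ 0.25), which matches the turn minus the play.

Request:
{"fn": "move_arm", "kwargs": {"series": [[0,0,0,0.03],[0,0,0,0.06],[0,0,0,0.1],[0,0,0,0.14],[0,0,0,0.18],[0,0,0,0.22],[0,0,0,0.26],[0,0,0,0.3],[0,0,0,0.33],[0,0,0,0.36],[0,0,0,0.36],[0,0,0,0.36],[0,0,0,0.36]]}}

```text
time: 15.25
ee_pos: [0.5098, -0.199, 0.0485]
eef_rot: [0.967, -0.256, 0.0, -0.0]
ft_force: [-1.5, 2.1, 5.5]
width: 0.0234
```

```bash
python3 look.py 7; python3 dial.py 7
```

```text
-29.69929768692677 0.023443904135770913 [-1.52  2.08  5.55] [0.7   0.292 0.126] [ 0.5098 -0.199   0.0485]
scene0.npz pointer 84.0 [(0.717, 23)]
scene0.npz marks 85.0 [(-0.636, 255), (0.03, 113), (0.668, 48)]
s7.npz pointer 92.0 [(0.039, 39)]
s7.npz marks 92.0 [(-0.643, 299), (0.031, 131), (0.665, 60)]
```

View pics/look7.png

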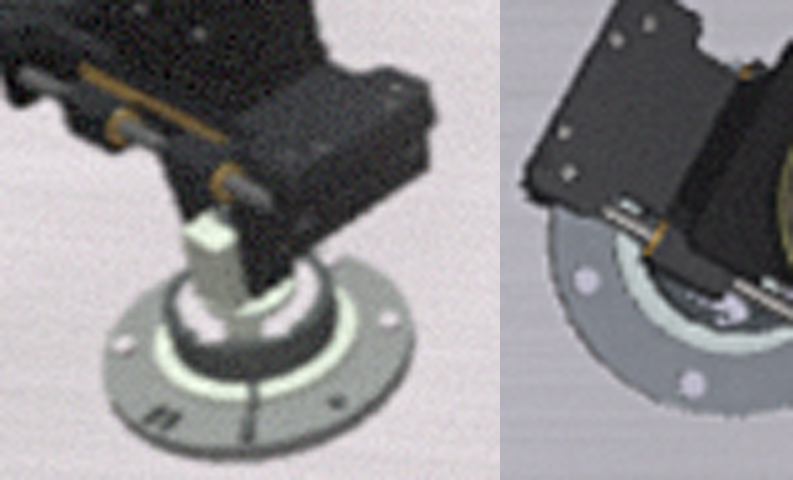

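The pointer lines up with the bar (crop px (252,390) against (249,428)). I hold for 0.8 s to check for creep.

Request:
{"fn": "move_arm", "kwargs": {"series": [[0,0,0,0.01],[0,0,0,0.01],[0,0,0,0.01],[0,0,0,0.01],[0,0,0,0.01],[0,0,0,0.01],[0,0,0,0.01],[0,0,0,0.01]]}}

```text
time: 16.15
ee_pos: [0.5098, -0.1991, 0.0485]
eef_rot: [0.965, -0.261, 0.0, -0.0]
ft_force: [-0.8, 2.7, 4.8]
width: 0.0235
```

```bash
python3 look.py 8; python3 dial.py 8; python3 - <<'E'
from h import *
# adapter top height / tilt and position in scene image
z=np.load("s8.npz");p,d=z["p"],z["d"];P=pts("scene",d);g=cv2.cvtColor(p,cv2.COLOR_RGB2GRAY)
b=np.zeros(g.shape,bool);b[170:182,145:160]=1;b&=(g>90)&(P[...,2]>.07)&(P[...,2]<.086);print(b.sum(),P[b].mean(0),P[b][:,2].std())
# bystanders
a=np.load("scene0.npz")["p"].astype(int);m=abs(p.astype(int)-a).max(2)[175:260,215:310];print("bystander px changed >45:",(m>45).sum())
E
```

```text
-30.267839250572518 0.023527168373973503 [-0.81  2.7   4.83] [0.677 0.3   0.161] [ 0.5098 -0.1991  0.0485]
scene0.npz pointer 84.0 [(0.717, 23)]
scene0.npz marks 85.0 [(-0.636, 255), (0.03, 113), (0.668, 48)]
s8.npz pointer 93.0 [(0.026, 43)]
s8.npz marks 92.0 [(-0.642, 281), (0.027, 130), (0.667, 63)]
57 [ 0.52326193 -0.20577723  0.07691204] 0.001462205568718836
bystander px changed >45: 0
```

Pointer on the bar with no creep, top of the adapter at 77 mm (expected 78 when seated), and no change at the bystanders. Handing in.

```bash
python3 -c "
from bench import r
print(r.close_job())"
```

```text
the job is handed in; nothing more can be done
None
```

The job is handed in with the pointer at the half-way bar and the gripper still holding the adapter at 55 N. I gripped the small beige adapter, slid it out of the rail's open end, lowered it into the seat slots until it touched the floor, and turned it about 0.77 rad clockwise.

**Last checks that agreed:**
- **Pointer:** it read 0.026 rad against the bar's 0.027 in the scene view, so the dial is about 0.65 by camera. Over the 0.8 s hold it moved only as far as the last 0.01 rad turn.
- **Dial by turn angle:** total turn minus the stated 0.15 rad of play gives about 0.62, which is also within tolerance.
- **Seating:** the adapter's top is at about 77 mm, against 78 mm expected when seated, and the last upward force was about 5 N.
- **Time and bystanders:** 16 s used, and the scene image shows no change around the wrench adapter, extension and washers.

**Disagreements:** the two cameras put the seat 2 to 3 mm apart in x. I aimed by the adapter's offset from the seat in the scene camera, and it went in without side load. The adapter's distance from the seat axis at the end was not measured directly. It is implied by the seated fit, which leaves about 3 mm of clearance all round.

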